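# Peel a fresh tray off the nested stack and hold it over the light panel

## Robot

A 7-joint arm with a two-finger parallel gripper is mounted at the origin on the work surface. World frame = base frame: x ahead of the robot, y to its left, z up, the work surface at z = 0. Lengths are in m, angles in rad, forces in N, time in s.
With the tool pointing down it reaches from about 0.425 to 0.825 m from the base axis. Payload 3.6 kg.
Tool frame: the origin (TCP) lies at the centre of the arm's flange, where the gripper is bolted on; the fingertips stand 173 mm ahead of it and the grasp point (between the pads) lies 155 mm ahead of it; z points along the fingers, y is the line along which they close (so a half turn about z gives the same grasp; the last joint's range is limited). The gripper opens to 85 mm and grips with 20 to 120 N. Pads are 22 mm wide; open, the fingers measure 114 mm over their backs; the gripper's body (76 mm by 85 mm) begins 54 mm behind the grasp point. The pads swing forward as they close: fully open they stand 13 mm farther back than shut.
Start: joints at [-1.228, 0.615, -0.013, 1.423, 0.008, 1.103, -0.04], TCP at [0.234, 0.606, 0.405] pointing down, gripper open.
Joint ranges: [-3.12, 3.12], [-0.3, 2.06], [-1.34, 1.32], [0.26, 2.42], [-1.36, 4.5], [0.01, 1.98], [-2.84, 2.84]. Speed limits (rad/s): [2.79, 2.79, 3.14, 3.14, 3.14, 3.14, 3.14].

## Interface

Orientations are given as a 3x3 rotation matrix whose columns are the frame's x, y, z axes.
In Python, from rig import * gives the robot as it stands.
- The arm moves only by the tool arm_command, never from a script. Its argument "targets" is a list of rows, each a list of 3 entries, a list of its own where there are three numbers: the shift along the tool's x, y, z in m, then the turn, a rotation vector about the tool's x, y, z in degrees, then the finger opening in m, from 0 to 0.0854. In form: [[[dx, dy, dz], [wx, wy, wz], hand], ...]. A call has exactly 8 rows; each row shifts and turns the commanded pose from where the row before left it, along the tool's axes as they then stand; what a row does not reach is not made up. A row lasts 1/8 s, in which the tool goes at most 62.5 mm and 10.7 degrees, less where a joint would pass 70% of its speed; a pose out of reach is approached as far as the arm can. A call with a gripper value outside its range is refused whole. The fingers move at their own pace and stop on an object; "newtons" is the grip in N (left out, the last holds). Time passes only in rows, so rows that do not move let the fingers close, or fill a call up. It gives the time, the measured TCP pose, the force, the opening and the grip force at its end, in the units of the state.
- get_state(): the state, without advancing time (a new reading comes with each control period).
- camera(name): name is "scene" or "side" or "wrist"; returns the picture (480x640x3 uint8, red, green, blue); there is no depth.
- calibration(name): a dict with "intrinsics" (3x3 intrinsics, pixels), "extrinsics" (4x4, takes a point from camera to world coordinates). Camera axes: x right, y down, z forward; pixel columns grow to the right and rows downward; lengths in m; the calibration is good to about 2 mm. A picture is of the moment at which its call begins: read the wrist's pose just before it. calibration takes no time and is no camera call; for the wrist camera it gives the pose at the moment of the call.
- sign_off(): hands the job in; it is judged then, once.
The state is a dict: "t": time; "joint_pos": joint angles; "joint_velocities": joint speeds; "joint_torque": joint torques, N m; "tcp_pos": TCP position; "eef_rot": TCP orientation; "force": force on the tool from outside, world axes, zero at the start; "wrist_torque": the same for the moment, N m; "finger_gap": finger opening in m; "gripper_force": force on a finger pad.
Only numpy, scipy, OpenCV 4.12 (cv2) and the standard library are available. Lean on these libraries where they do the work, as an engineer would, in place of code of your own. Each camera call takes 0.05 s, during which the arm holds its last target. There are 200 camera calls.

## Task

Take the top tray of the stack by its grip ear and peel it off: lift the ear's corner a good 3 cm first, while the opposite corner still rests in the stack, then lift it clear, leaving the rest of the stack standing where it is. Carry it to the light panel and hold it there for inspection, level, right way up and centred, with the tray about 10 cm above the panel; finish while still holding it, do not put it down. Leave the other things on the bench alone.

Things in the scene. Friction and masses are not known exactly. Their poses are not given: they have to be found in the camera images.
- tray_mid (a point): Middle of the top tray of the stack: a loose grey formed tray, 80 g, flange 150 mm (its x) by 110 mm (its y), foot 136 by 96 mm, 10 mm high, with six shallow pockets. The point lies 5 mm above its underside; z is the tray's up. Its foot sits 5 mm deep in the rim of the stack with 3 mm of play all round.
- tray_ear (a point): Grasp point on the grip ear: an upright tab across the tray's (-x, -y) corner, 10 mm thick, 32 mm long, from 4 to 42 mm above the tray's underside. The point is its centre, 28 mm above the underside, (-56, -36, +23) mm from tray_mid. Its faces look along the tray's (1, 1) and (-1, -1) directions: pinch it from above along that line. Pocket walls beside it end 10 mm above the underside.
- tray_near (a point): Corner of the tray's foot (underside) beneath the ear, (-68, -48, -5) mm from tray_mid in the tray's axes.
- tray_far (a point): Opposite corner of the tray's foot (underside), (68, 48, -5) mm from tray_mid in the tray's axes: the last to leave the stack.
- stack_seat (a point): The rest of the stack: ten more nested trays that stay together as one loose block, 150 (x) by 110 (y) mm, 55 mm high, about 0.85 kg, standing on the table. The point is the middle of the recessed face on which the top tray sits, 50 mm above the table. Axes as the tray's at the start.
- stack: The same block; origin in the middle of its underside.
- tray: The same tray; origin in the middle of its underside. Four springy clips, upright on the long sides of the stack near its corners, pinch the flange's edges, about 2 N of friction each; a corner lets go once lifted some 5 mm. Pulled straight up, all four hold together and drag on the stack with 8 to 10 N; turned up about the far corner by the ear, they let go one after another.
- panel: The light panel; origin in the middle of its underside.
- panel_mid (a point): Middle of the top face of the light panel: a flat aluminium-framed white plate, 200 by 150 mm, 12 mm high, fixed on the table.
- spool_a_mid (a point): Bystander: wire spool, 52 mm across, 50 mm tall, standing. Point half-way up its middle.
- spool_b_mid (a point): Bystander: wire spool, 52 mm across, 50 mm tall, standing. Point half-way up its middle.
- spool_c_mid (a point): Bystander: wire spool, 52 mm across, 50 mm tall, standing. Point half-way up its middle.
- cup_mid (a point): Bystander: steel cup, 60 mm across, 45 mm tall. Point half-way up its middle.
- tape_mid (a point): Bystander: roll of tape lying flat, 72 mm across, 18 mm tall. Point half-way up its middle.
- driver_grip (a point): Bystander: screwdriver lying down, 150 mm long (point: on its handle). 
- bottle_mid (a point): Bystander: bottle, 52 mm across, 120 mm tall. Point half-way up its middle.
There are look-alikes about, which are no part of the job. What is shaped like the tray but red is not meant.

How it is judged:
By the outcome, as a careful person would: the job done as asked, in the order asked, and still so for the second after the job is handed in, while the arm keeps its last pose, push and grip.
It also fails if it takes over 42 s, if anything falls off the work surface, if the arm or the gripper's body presses on something with over 40 N, if the wrist force passes 120 N, or if a joint passes its speed limit or range.

## Working session

There is one attempt and no reset: what is moved stays moved. The work goes in short steps, Python scripts to look and compute and a tool call to move; the robot and the scene stay as the last step left them, time stands still between calls to the robot, and variables do not carry over. Pictures are saved under pics/ and viewed, at most 10 in all, crops included, and the job is handed in when it is done.

Besides the shell and the picture viewer there is one more tool, called after "Emit:" by a JSON object that holds its "op" and its "data". arm_command: Moves the arm, as the interface text tells. Its arguments: {"type":"object","properties":{"targets":{"type":"array","items":{"type":"array"}},"newtons":{"type":"number"}},"required":["targets"]}

```bash
ls; mkdir -p pics
python3 - <<'E'
from rig import *
import cv2,numpy as np
s=get_state();print(s['t'],s['tcp_pos'],s['eef_rot'],s['finger_gap'])
for n in ['scene','side','wrist']:
    c=calibration(n);print(n,np.round(c['intrinsics'],1).tolist(),np.round(c['extrinsics'],4).tolist())
    cv2.imwrite(f'pics/{n}0.png',camera(n)[:,:,::-1])
E
```

```text
pics
0.0 [0.23416383 0.60600617 0.40351429] [[-9.32795686e-01  3.60404347e-01 -9.56381773e-04]
 [ 3.60405616e-01  9.32792430e-01 -2.46458808e-03]
 [ 3.85742253e-06 -2.64364249e-03 -9.99996506e-01]] 0.08524283655743572
scene [[456.8, 0.0, 332.5], [0.0, 456.8, 248.3], [0.0, 0.0, 1.0]] [[0.6889, 0.6189, -0.3773, 0.9115], [0.7248, -0.5828, 0.3674, -0.3216], [0.0075, -0.5266, -0.8501, 0.9321], [0.0, 0.0, 0.0, 1.0]]
side [[488.5, 0.0, 327.3], [0.0, 488.5, 237.7], [0.0, 0.0, 1.0]] [[-0.9913, -0.1091, 0.0742, 0.4666], [-0.1311, 0.7506, -0.6476, 0.7628], [0.015, -0.6516, -0.7584, 0.9103], [0.0, 0.0, 0.0, 1.0]]
wrist [[388.1, 0.0, 320.8], [0.0, 388.1, 239.7], [0.0, 0.0, 1.0]] [[0.3605, 0.8847, 0.2955, 0.1583], [0.9328, -0.3411, -0.1167, 0.6343], [-0.0024, 0.3177, -0.9482, 0.3724], [0.0, 0.0, 0.0, 1.0]]
```

View pics/scene0.png

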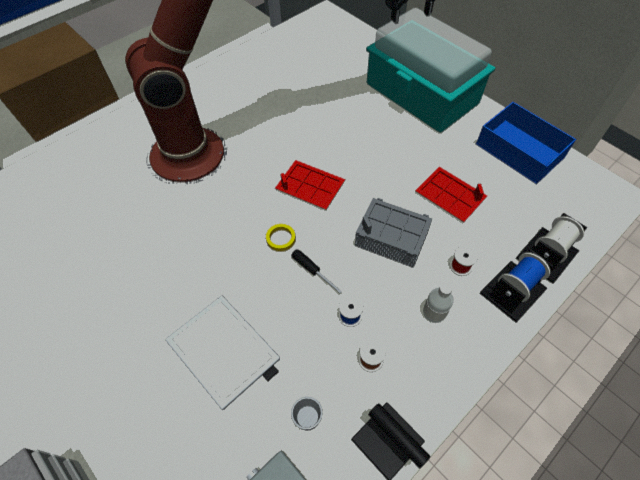

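View pics/side0.png

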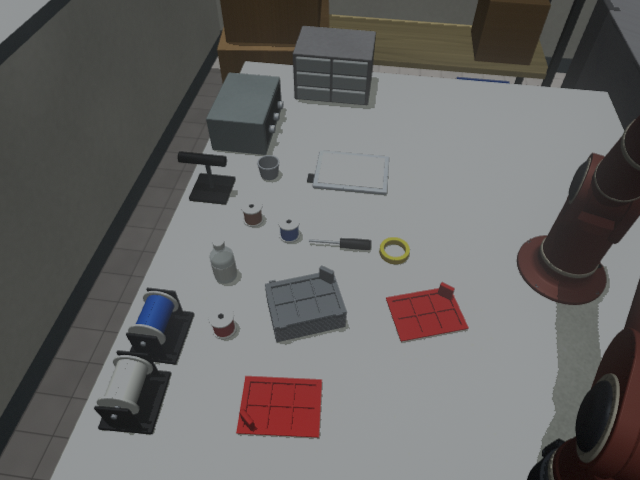

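The scene view shows one grey stack, at scene (393,232) / side (305,305), with its ear at scene (366,226) / side (327,273). The two red trays, at scene (310,185) and (452,193), are look-alikes. The panel is at scene (222,350) / side (350,172). Next I'll make an enlarged crop to confirm the stack and get its corners.

Run:
```python
import cv2,numpy as np
a=cv2.imread('pics/scene0.png')[190:275,345:445];b=cv2.imread('pics/side0.png')[260:345,255:355]
f=lambda i:cv2.resize(i,None,fx=4,fy=4,interpolation=cv2.INTER_CUBIC)
a=f(a);b=f(b);
cv2.imwrite('pics/crop1.png',np.hstack([a,b]))
p=cv2.imread('pics/scene0.png')[285:415,155:290];q=cv2.imread('pics/side0.png')[140:200,300:400]
```

```text
(no output)
```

View pics/crop1.png

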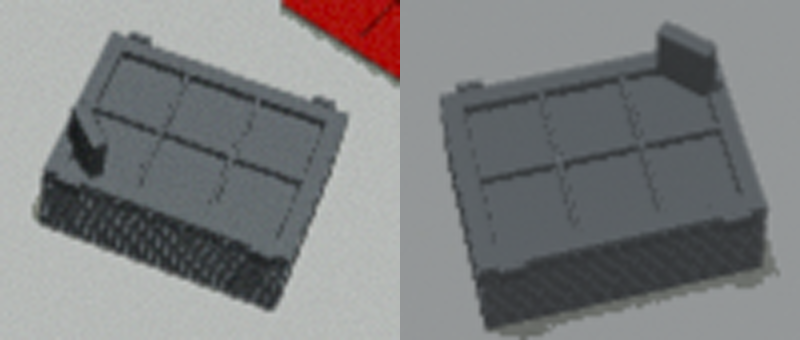

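The crop shows the grey tray with its ear at the crop's lower-left in scene (≈(366,226)) and upper-right in side (≈(427→327,275)); four clips stand on the long sides. Grey and eared on the stack, so it is the one meant. The next step is to cast the corners.

```bash
cat > h.py <<'E'
import numpy as np,cv2
from rig import *
def ray(n,px):
    c=calibration(n);K=c['intrinsics'];E=c['extrinsics']
    K=np.array(K);E=np.array(E)
    return E[:3,3],E[:3,:3]@np.linalg.inv(K)@np.array([px[0],px[1],1.])
def plane(n,px,z):
    o,d=ray(n,px);return o+d*(z-o[2])/d[2]
def two(p,q):
    (o1,d1),(o2,d2)=ray('scene',p),ray('side',q)
    t=np.linalg.lstsq(np.c_[d1,-d2],o2-o1,rcond=None)[0]
    a,b=o1+t[0]*d1,o2+t[1]*d2
    return (a+b)/2,np.linalg.norm(a-b)
E
python3 - <<'E'
from h import *
np.set_printoptions(precision=4,suppress=True)
S=lambda u,v:(345+u/4,190+v/4)
D=lambda u,v:(255+(u-400)/4,260+v/4)
names=['-+','++','+-','--']
sc=[S(110,35),S(348,113),S(285,258),S(45,178)]
P=np.array([plane('scene',p,.06) for p in sc]);print(P[:,:2],P.mean(0))
for i in range(4):print(np.linalg.norm(P[i]-P[i-1]))
def yaw(P):
    e=P[1]-P[0]+P[2]-P[3]; return np.degrees(np.arctan2(e[1],e[0]))
print('yaw',yaw(P))
# side: ++ is BL?, print all
for p in [D(443,95),D(765,208),D(482,270)]:print('side',plane('side',p,.06))
# ear top mid
print('ear',two(S(86,128),D(690,34)))
# panel, detect quad by mask in both
A=[(223,296),(279,356),(223,407),(166,343)];B=[(387,192),(313,186),(317,152),(390,157)]
Q=np.array([plane('scene',p,.012) for p in A]);R=np.array([plane('side',p,.012) for p in B])
print(Q,Q.mean(0));print(R,R.mean(0))
for i in range(4):print(np.linalg.norm(Q[i]-Q[i-1]),np.linalg.norm(R[i]-R[i-1]))
for n,c in (('scene',(150,285,140,130)),('side',(300,140,100,65))):
    x,y,w,h=c;I=cv2.imread(f'pics/{n}0.png')[y:y+h,x:x+w];k=4 if n=='scene' else 4
    g=cv2.resize(I,(400,400*h//w),interpolation=cv2.INTER_CUBIC);g=cv2.convertScaleAbs(g,alpha=2.5,beta=-300 if n=='scene' else -200)
    cv2.imwrite(f'pics/p_{n}.png',g);print(n,g.shape)
a=cv2.imread('pics/p_scene.png');b=cv2.imread('pics/p_side.png');b=cv2.copyMakeBorder(b,0,a.shape[0]-b.shape[0],0,0,0);cv2.imwrite('pics/crop2.png',np.hstack([a,b]))
E
```

```text
[[0.4886 0.2223]
 [0.6242 0.2824]
 [0.6642 0.1801]
 [0.5347 0.1205]] [0.5779 0.2013 0.06  ]
0.11166741286223666
0.14836700088970362
0.10978466798869393
0.14257742511524732
yaw 24.303459412171744
side [0.662  0.1828 0.06  ]
side [0.4856 0.2283 0.06  ]
side [0.6205 0.2836 0.06  ]
ear (array([0.5371, 0.1464, 0.0884]), np.float64(0.00376859469284599))
[[ 0.4267 -0.1868  0.012 ]
 [ 0.617  -0.1846  0.012 ]
 [ 0.6203 -0.3294  0.012 ]
 [ 0.4331 -0.3384  0.012 ]] [ 0.5243 -0.2598  0.012 ]
[[ 0.4191 -0.1851  0.012 ]
 [ 0.616  -0.1792  0.012 ]
 [ 0.6259 -0.32    0.012 ]
 [ 0.4181 -0.3291  0.012 ]] [ 0.5198 -0.2533  0.012 ]
0.15170811236782383 0.1439443079284703
0.19033132052273866 0.1970001731828918
0.1447901732882449 0.1411654292844146
0.18741072956500385 0.20795523303293365
scene (371, 400, 3)
side (260, 400, 3)
```

View pics/crop2.png

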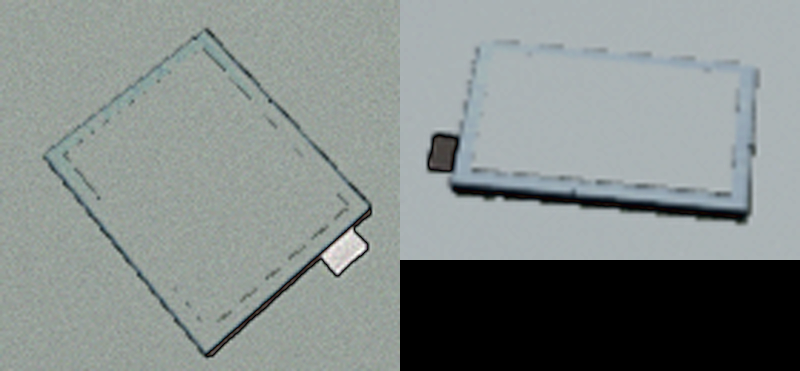

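The panel corners show clearly: scene crop (205,30), (370,207), (207,350), (46,157), with the dark tab outside the frame. Tray and panel sizes come out right, with the tray centre near (0.576, 0.203), yaw about 23.3° and the ear near (0.538, 0.147). The tool's y axis is already within 1° of the pinch line, so I'll hover above the ear.

Emit:
{"op": "arm_command", "data": {"targets": [[[-0.016, -0.011, 0.002], [0, 0, 0], 0.05], [[-0.032, -0.023, 0.004], [0, 0, 0], 0.05], [[-0.032, -0.023, 0.004], [0, 0, 0], 0.05], [[-0.032, -0.023, 0.004], [0, 0, 0], 0.05], [[-0.032, -0.023, 0.004], [0, 0, 0], 0.05], [[-0.032, -0.023, 0.004], [0, 0, 0], 0.05], [[-0.032, -0.023, 0.004], [0, 0, 0], 0.05], [[-0.032, -0.023, 0.004], [0, 0, 0], 0.05]]}}

```text
t: 1.15
tcp_pos: [0.3972, 0.3565, 0.3746]
eef_rot: [[-0.932, 0.362, 0.0], [0.362, 0.932, -0.001], [-0.001, -0.001, -1.0]]
force: [0.1, 0.1, 0.1]
finger_gap: 0.0498
gripper_force: 0.0
```

Emit:
{"op": "arm_command", "data": {"targets": [[[-0.032, -0.023, 0.004], [0, 0, 0], 0.05], [[-0.032, -0.023, 0.004], [0, 0, 0], 0.05], [[-0.032, -0.023, 0.004], [0, 0, 0], 0.05], [[-0.032, -0.023, 0.004], [0, 0, 0], 0.05], [[-0.032, -0.023, 0.004], [0, 0, 0], 0.05], [[-0.032, -0.023, 0.004], [0, 0, 0], 0.05], [[-0.016, -0.011, 0.004], [0, 0, 0], 0.05], [[0, 0, 0], [0, 0, 0], 0.05]]}}

```text
t: 2.15
tcp_pos: [0.5366, 0.1436, 0.3463]
eef_rot: [[-0.932, 0.364, -0.001], [0.364, 0.932, -0.001], [0.001, -0.001, -1.0]]
force: [0.4, 0.5, 0.3]
finger_gap: 0.0497
gripper_force: 0.0
```

Run:
```python
from h import *
np.set_printoptions(precision=4,suppress=True)
s=get_state();print(s['t'],s['tcp_pos'],s['eef_rot'],s['finger_gap'],s['force'])
np.savez('w1.npz',**{k:np.array(v) for k,v in calibration('wrist').items()})
cv2.imwrite('pics/w1.png',camera('wrist')[:,:,::-1])
S=lambda u,v:(150+u*.35,285+v*.35);D=lambda u,v:(300+(u-400)/4,140+v/4)
A=[S(205,30),S(370,207),S(207,350),S(46,157)];B=[D(747,210),D(452,180),D(478,43),D(757,68)]
Q=np.array([plane('scene',p,.012) for p in A]);R=np.array([plane('side',p,.012) for p in B])
print(Q[:,:2],Q.mean(0));print(R[:,:2],R.mean(0))
```

```text
2.15 [0.5366 0.1436 0.3463] [[-0.9315  0.3637 -0.001 ]
 [ 0.3637  0.9315 -0.0008]
 [ 0.0006 -0.0012 -1.    ]] 0.049722347713280934 [0.3692 0.4842 0.3125]
[[ 0.4238 -0.1881]
 [ 0.62   -0.1859]
 [ 0.6203 -0.3307]
 [ 0.4275 -0.3346]] [ 0.5229 -0.2598  0.012 ]
[[ 0.4197 -0.1831]
 [ 0.6166 -0.183 ]
 [ 0.6196 -0.3265]
 [ 0.4202 -0.3288]] [ 0.519  -0.2554  0.012 ]
```

View pics/w1.png

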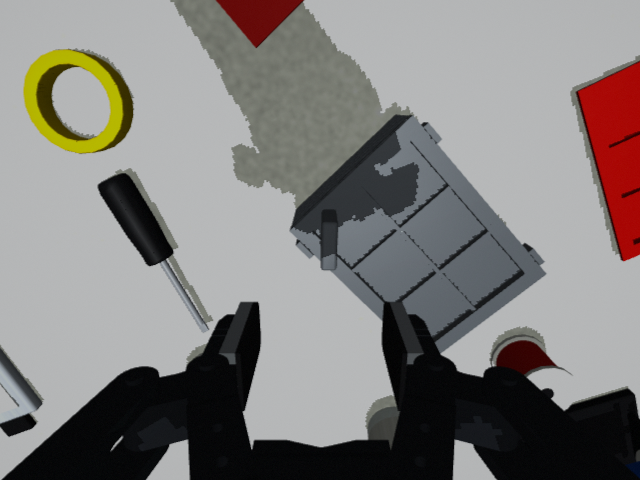

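The wrist view shows the tray with flange corners at (293,228), (410,117), (545,270) and (440,350). The ear's top face spans about (322–338, 214–270). I'll cast both.

Run:
```python
from h import *
np.set_printoptions(precision=4,suppress=True)
z=np.load('w1.npz');K=z['intrinsics'];E=z['extrinsics']
def pl(p,h):
    d=E[:3,:3]@np.linalg.inv(K)@[p[0],p[1],1];o=E[:3,3];return o+d*(h-o[2])/d[2]
print(E[:3,3])
P=np.array([pl(p,.06) for p in [(297,230),(410,117),(545,270),(440,350)]]);print(P[:,:2],P.mean(0)[:2])
for i in range(4):print(np.linalg.norm(P[i]-P[i-1]))
e=P[2]-P[1]+P[3]-P[0];print('yaw',np.degrees(np.arctan2(e[1],e[0])))
I=cv2.imread('pics/w1.png').astype(int)
print(I[225,312:348].sum(1)//3);print(I[260,312:348].sum(1)//3);print(I[200:285,330].sum(1)//3)
for p in [(330,214),(330,270),(321.5,243),(338,243)]:print(p,pl(p,.092))
x=pl((330,242),.092)
s=get_state();R=np.array(s['eef_rot']);print('ear',x,'tool delta',R.T@(np.r_[x[:2],.085]-(np.array(s['tcp_pos'])+R[:,2]*.155)))
```

```text
[0.4608 0.1722 0.3151]
[[0.5276 0.1282]
 [0.4849 0.2225]
 [0.6192 0.2812]
 [0.6562 0.1935]] [0.572  0.2063]
0.1442147955499879
0.10348051757842844
0.14656663335448453
0.09512930415853445
yaw 25.256618316055388
[ 52  52  50  52  51  52  52  51  52  34  38  45  50  52  53  53  52  52
  51  51  52  52  51  50  44  37  45  51  52  52  98 120 124 124 125 125]
[184 183 184 184 184 184 180 157  98  68  81 101 112 114 112 111 111 109
 108 109 109 108  95  79  69 104 118 118 112  70  33  33  46 101 118 117]
[ 54  53  52  53  53  52  53  53  51  36  27  25  27  25  26  26  26  27
  26  27  27  29  38  46  49  51  53  54  52  52  53  53  53  52  51  53
  51  51  52  51  51  51  51  52  53  50  51  51  51  51  51  51  50  51
  51 105 111 110 111 110 108 109 109 107 106 107 106 105 105  88 117 165
 183 184 184 184 184 184 184 184 183 184 184 184 184]
(330, 214) [0.5172 0.1557 0.092 ]
(330, 270) [0.5508 0.1429 0.092 ]
(321.5, 243) [0.5323 0.1444 0.092 ]
(338, 243) [0.536  0.1538 0.092 ]
ear [0.5336 0.1495 0.092 ] tool delta [0.0033 0.0027 0.1065]
```

Emit:
{"op": "arm_command", "data": {"targets": [[[0.001, 0.002, 0.008], [0, 0, 0], 0.05], [[0.001, 0.002, 0.012], [0, 0, 0], 0.05], [[0, 0, 0.012], [0, 0, 0], 0.05], [[0, 0, 0.012], [0, 0, 0], 0.05], [[0, 0, 0.012], [0, 0, 0], 0.05], [[0, 0, 0.008], [0, 0, 0], 0.05], [[0, 0, 0], [0, 0, 0], 0.05], [[0, 0, 0], [0, 0, 0], 0.05]]}}

```text
t: 3.2
tcp_pos: [0.5363, 0.1498, 0.283]
eef_rot: [[-0.933, 0.361, 0.001], [0.361, 0.933, 0.0], [-0.001, 0.0, -1.0]]
force: [-0.3, -0.1, -0.3]
finger_gap: 0.0501
gripper_force: 0.0
```

Run:
```python
from h import *
s=get_state();print(s['t'],s['tcp_pos'],s['finger_gap'],s['force'])
np.savez('w2.npz',**{k:np.array(v) for k,v in calibration('wrist').items()})
cv2.imwrite('pics/w2.png',camera('wrist')[:,:,::-1])
```

```text
3.2 [0.53625794 0.14978991 0.28298063] 0.05010101492428045 [-0.27203987 -0.08316314 -0.25266442]
```

View pics/w2.png

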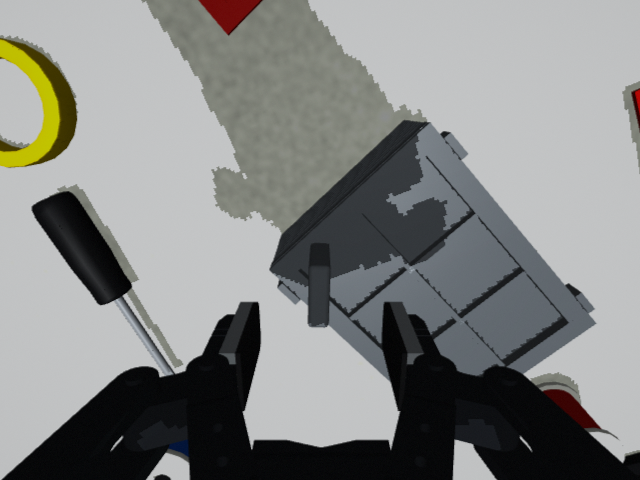

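The ear's top face is at about (308–328, 262–326), and the finger midline is at column ≈321.5. I'll compute the remaining offset.

Run:
```python
from h import *
np.set_printoptions(precision=4,suppress=True)
z=np.load('w2.npz');K=z['intrinsics'];E=z['extrinsics']
def pl(p,h):
    d=E[:3,:3]@np.linalg.inv(K)@[p[0],p[1],1];o=E[:3,3];return o+d*(h-o[2])/d[2]
I=cv2.imread('pics/w2.png').astype(int).sum(2)//3
print(I[320,300:336]);print(I[285,300:336]);print(I[236:334,318])
s=get_state();R=np.array(s['eef_rot']);T=np.array(s['tcp_pos'])
f=lambda p,h:R.T@(pl(p,h)-(T+R[:,2]*.155))
for p in [(318.5,270),(318.5,326),(308,320),(328,320)]:print(p,f(p,.092))
print(f((321.5,320),.11))
P=np.array([pl(p,.06)[:2] for p in [(274,272),(426,122),(596,323)]]);print(P,(P[0]+P[2])/2)
```

```text
[195 196 196 196 195 196 196 144  68  45  49  53  55  56  55  55  53  55
  55  54  54  54  54  54  54  52  49  44  45  95 113 114 114 113 113 113]
[114 110 118 114  78  55  55  55  41  43  48  51  54  56  57  56  55  56
  54  56  54  55  56  55  55  55  53  50  46  48 103 121 121 122 120 121]
[ 57  57  57  56  56  56  49  33  28  28  28  28  28  27  29  30  28  29
  28  29  30  30  29  28  30  30  29  29  30  36  43  49  52  53  56  54
  55  54  56  56  56  55  56  56  56  56  57  56  55  54  55  54  54  55
  54  55  55  56  54  55  55  56  56  55  55  55  55  54  55  54  54  55
  55  53  55  54  55  54  54  55  55  55  55  54  55  55  54  54  53  97
  90 155 192 196 196 196 196 196]
(318.5, 270) [ 0.0133 -0.0021  0.0361]
(318.5, 326) [-0.0152 -0.0021  0.0362]
(308, 320) [-0.012  -0.007   0.0362]
(328, 320) [-0.012   0.0023  0.0362]
[-0.0015 -0.0007  0.0182]
[[0.5285 0.125 ]
 [0.4837 0.2226]
 [0.6223 0.2814]] [0.5754 0.2032]
```

Emit:
{"op": "arm_command", "data": {"targets": [[[0, -0.002, 0.006], [0, 0, 0], 0.05], [[0, 0, 0.008], [0, 0, 0], 0.05], [[0, 0, 0.008], [0, 0, 0], 0.05], [[0, 0, 0.008], [0, 0, 0], 0.05], [[0, 0, 0.008], [0, 0, 0], 0.05], [[0, 0, 0.004], [0, 0, 0], 0.05], [[0, 0, 0], [0, 0, 0], 0.03], [[0, 0, 0], [0, 0, 0], 0.03]], "newtons": 80}}

```text
t: 4.25
tcp_pos: [0.5355, 0.148, 0.2409]
eef_rot: [[-0.933, 0.36, 0.0], [0.36, 0.933, 0.0], [-0.0, 0.0, -1.0]]
force: [-0.7, -0.6, -0.3]
finger_gap: 0.0297
gripper_force: 0.0
```

Emit:
{"op": "arm_command", "data": {"targets": [[[0, 0, 0], [0, 0, 0], 0.02], [[0, 0, 0], [0, 0, 0], 0.016], [[0, 0, 0], [0, 0, 0], 0.012], [[0, 0, 0], [0, 0, 0], 0.008], [[0, 0, 0], [0, 0, 0], 0.004], [[0, 0, 0], [0, 0, 0], 0.0], [[0, 0, 0], [0, 0, 0], 0.0], [[0, 0, 0], [0, 0, 0], 0.0]], "newtons": 80}}

```text
t: 5.25
tcp_pos: [0.5358, 0.1482, 0.2411]
eef_rot: [[-0.933, 0.361, 0.002], [0.361, 0.933, 0.001], [-0.001, 0.001, -1.0]]
force: [1.7, 2.2, 3.9]
finger_gap: 0.0085
gripper_force: 78.6
```

```bash
cat > plan.py <<'E'
from h import *
from scipy.spatial.transform import Rotation as Ro
np.set_printoptions(precision=4,suppress=True)
s=get_state();R=np.array(s['eef_rot']);T=np.array(s['tcp_pos'])
y=np.radians(23.7);Rt=np.array([[np.cos(y),-np.sin(y),0],[np.sin(y),np.cos(y),0],[0,0,1]])
far=np.array([.5758,.2030,.055])+Rt@[.068,.048,-.005]
ax=Rt@(np.array([-48,68,0])/np.hypot(48,68))
print('far',far,'grip F',s['force'],s['wrist_torque'])
# per-row: rotate 1 deg about axis through far
r=Ro.from_rotvec(ax*np.radians(1)).as_matrix()
for k in (0,6,12):
    rk=np.linalg.matrix_power(r,k);Rk=rk@R;Tk=far+rk@(T-far)
    R2=r@Rk;T2=far+r@(Tk-far);print(k,'shift',Rk.T@(T2-Tk),'turn',np.degrees(Ro.from_matrix(Rk.T@R2).as_rotvec()))
E
python3 plan.py
python3 - <<'E'
from h import *
cv2.imwrite('pics/s1.png',camera('wrist')[:,:,::-1])
E
```

```text
far [0.6188 0.2743 0.05  ] grip F [1.6583 2.2068 3.9438] [ 0.3872 -0.4146 -0.2653]
0 shift [-0.0006  0.0033 -0.0026] turn [ 0.985   0.1727 -0.0012]
6 shift [-0.0006  0.0033 -0.0026] turn [ 0.985   0.1727 -0.0012]
12 shift [-0.0006  0.0033 -0.0026] turn [ 0.985   0.1727 -0.0012]
```

View pics/s1.png

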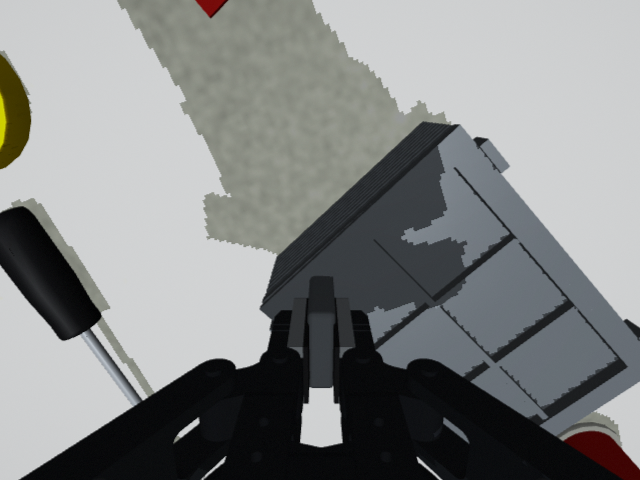

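The ear is pinched between the pads (ear at col ≈321, rows 277–388) with 79 N of grip. Now I'll start the peel about the far corner.

Emit:
{"op": "arm_command", "data": {"targets": [[[-0.0006, 0.0033, -0.0026], [0.98, 0.17, 0], 0.0], [[-0.0006, 0.0033, -0.0026], [0.98, 0.17, 0], 0.0], [[-0.0006, 0.0033, -0.0026], [0.98, 0.17, 0], 0.0], [[-0.0006, 0.0033, -0.0026], [0.98, 0.17, 0], 0.0], [[-0.0006, 0.0033, -0.0026], [0.98, 0.17, 0], 0.0], [[-0.0006, 0.0033, -0.0026], [0.98, 0.17, 0], 0.0], [[-0.0006, 0.0033, -0.0026], [0.98, 0.17, 0], 0.0], [[-0.0006, 0.0033, -0.0026], [0.98, 0.17, 0], 0.0]], "newtons": 100}}

```text
t: 6.3
tcp_pos: [0.5497, 0.1713, 0.2598]
eef_rot: [[-0.932, 0.356, -0.074], [0.362, 0.924, -0.121], [0.025, -0.14, -0.99]]
force: [0.4, -2.5, 0.9]
finger_gap: 0.008
gripper_force: 98.1
```

Run:
```python
from h import *
s=get_state();print(s['t'],s['force'],s['wrist_torque'],s['finger_gap'])
a=camera('scene')[150:300,300:470,::-1];b=camera('side')[230:380,230:400,::-1]
f=lambda i:cv2.resize(i,(400,353),interpolation=cv2.INTER_CUBIC)
cv2.imwrite('pics/s2.png',np.hstack([f(a),f(b)]))
```

```text
6.3 [ 0.43776054 -2.51800408  0.88644252] [-0.64855155 -0.22218718 -0.19712192] 0.008031137283339118
```

View pics/s2.png

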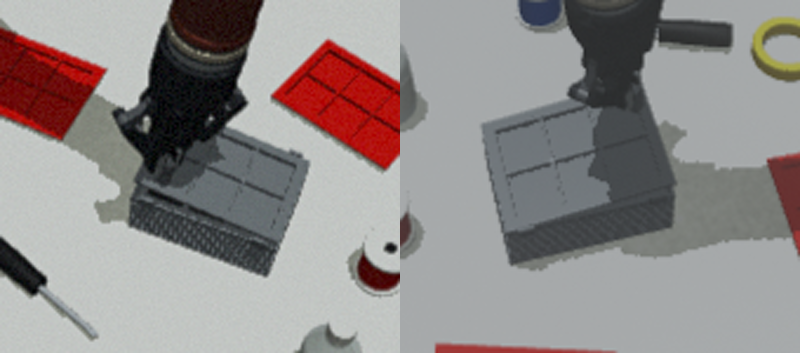

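The tray is opening at the ear corner (scene crop (140,185)) and the stack has not moved. I'll continue to about 14°, then hold.

Emit:
{"op": "arm_command", "data": {"targets": [[[-0.0006, 0.0033, -0.0026], [0.98, 0.17, 0], 0.0], [[-0.0006, 0.0033, -0.0026], [0.98, 0.17, 0], 0.0], [[-0.0006, 0.0033, -0.0026], [0.98, 0.17, 0], 0.0], [[-0.0006, 0.0033, -0.0026], [0.98, 0.17, 0], 0.0], [[-0.0006, 0.0033, -0.0026], [0.98, 0.17, 0], 0.0], [[-0.0006, 0.0033, -0.0026], [0.98, 0.17, 0], 0.0], [[0, 0, 0], [0, 0, 0], 0.0], [[0, 0, 0], [0, 0, 0], 0.0]]}}

```text
t: 7.4
tcp_pos: [0.5619, 0.1917, 0.2715]
eef_rot: [[-0.93, 0.345, -0.123], [0.364, 0.908, -0.205], [0.041, -0.236, -0.971]]
force: [0.2, -2.6, 0.4]
finger_gap: 0.0078
gripper_force: 98.1
```

Run:
```python
from h import *
s=get_state();print(s['t'],s['tcp_pos'],s['force'],s['wrist_torque'],s['finger_gap'])
R=np.array(s['eef_rot']);print('up in tool',R.T@[0,0,1])
a=camera('scene')[150:300,300:470,::-1];b=camera('side')[230:380,230:400,::-1]
f=lambda i:cv2.resize(i,(400,353),interpolation=cv2.INTER_CUBIC)
cv2.imwrite('pics/s3.png',np.hstack([f(a),f(b)]))
```

```text
7.4 [0.56188261 0.19171368 0.27145438] [ 0.18544687 -2.63677275  0.44761181] [-0.63058051 -0.29897441 -0.13435529] 0.0077742707741493885
up in tool [ 0.04064707 -0.2357695  -0.97095858]
```

View pics/s3.png

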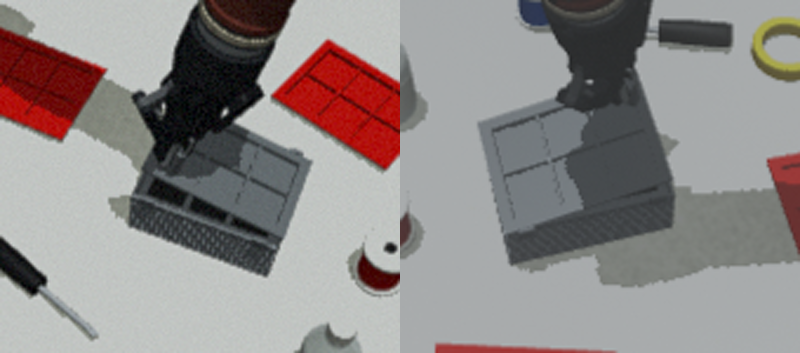

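The ear corner is well up, with a gap open along the front at scene crop (150–260, 190–230). The far corner is still seated and the stack is in place. Now I'll lift clear, then level.

Emit:
{"op": "arm_command", "data": {"targets": [[[0.0001, -0.0007, -0.003], [0, 0, 0], 0.0], [[0.0002, -0.0012, -0.005], [0, 0, 0], 0.0], [[0.0002, -0.0012, -0.005], [0, 0, 0], 0.0], [[0.0002, -0.0012, -0.005], [0, 0, 0], 0.0], [[0.0002, -0.0014, -0.006], [0, 0, 0], 0.0], [[0.0004, -0.0024, -0.01], [0, 0, 0], 0.0], [[0.0004, -0.0024, -0.01], [0, 0, 0], 0.0], [[0.0004, -0.0024, -0.01], [0, 0, 0], 0.0]]}}

```text
t: 8.5
tcp_pos: [0.562, 0.1913, 0.328]
eef_rot: [[-0.93, 0.346, -0.123], [0.365, 0.908, -0.206], [0.041, -0.237, -0.971]]
force: [1.0, 0.3, -1.9]
finger_gap: 0.0083
gripper_force: 97.9
```

Run:
```python
from h import *
s=get_state();print(s['t'],s['tcp_pos'],s['force'],s['wrist_torque'],s['finger_gap'])
a=camera('scene')[130:300,300:480,::-1];b=camera('side')[210:380,225:405,::-1]
f=lambda i:cv2.resize(i,(400,378),interpolation=cv2.INTER_CUBIC)
cv2.imwrite('pics/s4.png',np.hstack([f(a),f(b)]))
from scipy.spatial.transform import Rotation as Ro
np.set_printoptions(precision=4,suppress=True)
R=np.array(s['eef_rot']);T=np.array(s['tcp_pos'])
# level: undo tilt; goal tool x yaw
x=R[:,0]*[1,1,0];x/=np.linalg.norm(x);G=np.c_[x,np.cross([0,0,-1],x),[0,0,-1]]
print('turn',np.degrees(Ro.from_matrix(R.T@G).as_rotvec()),'shift(grip fixed,up 50)',R.T@(T+R[:,2]*.155+[0,0,.155+.05]-T),'yaw y',np.degrees(np.arctan2(G[1,1],G[0,1])))
```

```text
8.5 [0.56202838 0.19134512 0.32797207] [ 0.95883421  0.34478671 -1.94778497] [ 0.20225538 -0.13127598 -0.02508522] 0.008279527237084784
turn [-13.7107  -2.3303   0.2802] shift(grip fixed,up 50) [ 0.0084 -0.0486 -0.044 ] yaw y 68.5870470653558
```

View pics/s4.png

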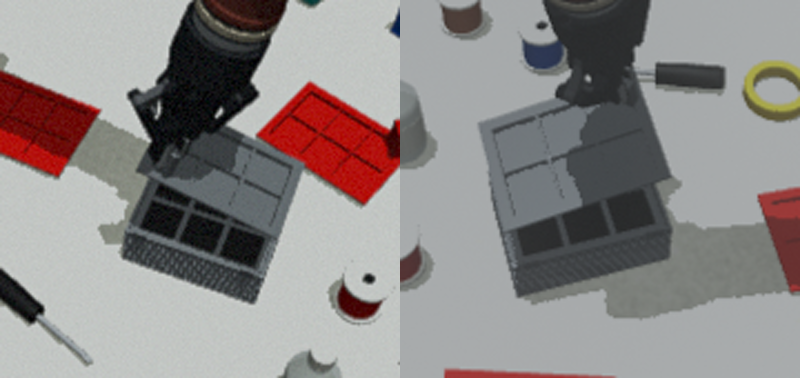

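The tray is free (gap at the front edge, scene crop (150–300, 180–260)) and the stack is unmoved. Level out while rising.

Emit:
{"op": "arm_command", "data": {"targets": [[[0.001, -0.006, -0.006], [-1.71, -0.29, 0], 0.0], [[0.001, -0.006, -0.006], [-1.71, -0.29, 0], 0.0], [[0.001, -0.006, -0.006], [-1.71, -0.29, 0], 0.0], [[0.001, -0.006, -0.006], [-1.71, -0.29, 0], 0.0], [[0.001, -0.006, -0.006], [-1.71, -0.29, 0], 0.0], [[0.001, -0.006, -0.006], [-1.71, -0.29, 0], 0.0], [[0.001, -0.006, -0.006], [-1.71, -0.29, 0], 0.0], [[0.001, -0.006, -0.006], [-1.71, -0.29, 0], 0.0]]}}

```text
t: 9.6
tcp_pos: [0.5407, 0.1552, 0.3816]
eef_rot: [[-0.933, 0.361, -0.0], [0.361, 0.933, 0.001], [0.001, 0.001, -1.0]]
force: [0.2, 0.3, -1.0]
finger_gap: 0.0084
gripper_force: 97.9
```

```bash
cat > go.py <<'E'
import sys
from h import *
from scipy.spatial.transform import Rotation as Ro
np.set_printoptions(precision=4,suppress=True)
s=get_state();R=np.array(s['eef_rot']);T=np.array(s['tcp_pos'])
print(s['t'],T,R.tolist(),s['finger_gap'],np.array(s['joint_pos']))
a=np.radians(45.3);G=np.array([[-np.sin(a),np.cos(a),0],[np.cos(a),np.sin(a),0],[0,0,-1]])
goal=np.array([.465,-.2935,.36])
print('turn',np.degrees(Ro.from_matrix(R.T@G).as_rotvec()))
n=20
p=R;W=Ro.from_matrix(R.T@G).as_rotvec()/n
for k in range(n):
    if k%4==0 or k==n-1: print(k,p.T@(goal-T)/n)
    p=p@Ro.from_rotvec(W).as_matrix()
E
python3 go.py
```

```text
9.6 [0.5407 0.1552 0.3816] [[-0.9326989908256049, 0.36065572334116053, -0.00020428940818129846], [0.3606551821559494, 0.9326983244033349, 0.0012943103455124285], [0.0006573408225927481, 0.001133523919354447, -0.9999991415129152]] 0.008406345811265065 [-0.3487  0.5021  0.0468  1.7152 -0.0298  0.9248  0.9121]
turn [ 0.0563 -0.0505 23.5595]
0 [-0.0046 -0.0223  0.001 ]
4 [-0.0064 -0.0218  0.0011]
8 [-0.0081 -0.0212  0.0011]
12 [-0.0099 -0.0205  0.0011]
16 [-0.0115 -0.0196  0.0011]
19 [-0.0127 -0.0189  0.0011]
```

Emit:
{"op": "arm_command", "data": {"targets": [[[-0.0023, -0.0111, 0.0005], [0, 0, 0.6], 0.0], [[-0.0023, -0.0111, 0.0005], [0, 0, 0.6], 0.0], [[-0.005, -0.0222, 0.001], [0, 0, 1.18], 0.0], [[-0.0055, -0.0221, 0.001], [0, 0, 1.18], 0.0], [[-0.006, -0.022, 0.001], [0, 0, 1.18], 0.0], [[-0.0064, -0.0218, 0.001], [0, 0, 1.18], 0.0], [[-0.0068, -0.0217, 0.001], [0, 0, 1.18], 0.0], [[-0.0072, -0.0215, 0.001], [0, 0, 1.18], 0.0]]}}

```text
t: 10.6
tcp_pos: [0.5141, -0.0029, 0.3742]
eef_rot: [[-0.87, 0.492, -0.001], [0.492, 0.87, -0.0], [0.001, -0.001, -1.0]]
force: [0.1, 0.3, -1.3]
finger_gap: 0.0086
gripper_force: 97.9
```

Emit:
{"op": "arm_command", "data": {"targets": [[[-0.0077, -0.0213, 0.001], [0, 0, 1.18], 0.0], [[-0.0081, -0.0212, 0.001], [0, 0, 1.18], 0.0], [[-0.0085, -0.021, 0.001], [0, 0, 1.18], 0.0], [[-0.009, -0.0208, 0.001], [0, 0, 1.18], 0.0], [[-0.0095, -0.0207, 0.001], [0, 0, 1.18], 0.0], [[-0.0099, -0.0205, 0.001], [0, 0, 1.18], 0.0], [[-0.0103, -0.0203, 0.001], [0, 0, 1.18], 0.0], [[-0.0107, -0.02, 0.001], [0, 0, 1.18], 0.0]]}}

```text
t: 11.6
tcp_pos: [0.4836, -0.1818, 0.3663]
eef_rot: [[-0.778, 0.628, -0.001], [0.628, 0.778, -0.0], [0.001, -0.001, -1.0]]
force: [-0.3, 0.3, -0.3]
finger_gap: 0.0079
gripper_force: 97.9
```

Emit:
{"op": "arm_command", "data": {"targets": [[[-0.0111, -0.0198, 0.001], [0, 0, 1.18], 0.0], [[-0.0115, -0.0196, 0.001], [0, 0, 1.18], 0.0], [[-0.0119, -0.0194, 0.001], [0, 0, 1.18], 0.0], [[-0.0123, -0.0192, 0.001], [0, 0, 1.18], 0.0], [[-0.0063, -0.0095, 0.0005], [0, 0, 0.6], 0.0], [[-0.0063, -0.0095, 0.0005], [0, 0, 0.6], 0.0], [[0, 0, 0], [0, 0, 0], 0.0], [[0, 0, 0], [0, 0, 0], 0.0]]}}

```text
t: 12.6
tcp_pos: [0.465, -0.2918, 0.3613]
eef_rot: [[-0.711, 0.703, -0.001], [0.703, 0.711, 0.001], [0.001, -0.0, -1.0]]
force: [-0.2, 0.4, -0.0]
finger_gap: 0.0083
gripper_force: 97.9
```

Run:
```python
from h import *
np.set_printoptions(precision=4,suppress=True)
s=get_state();print(s['t'],s['tcp_pos'],np.array(s['eef_rot']).round(4).tolist(),s['finger_gap'],s['force'],np.array(s['joint_pos']))
for n in ['scene','side','wrist']:
    if n=='wrist': np.savez('w3.npz',**{k:np.array(v) for k,v in calibration('wrist').items()})
    I=camera(n)[:,:,::-1];cv2.imwrite(f'pics/{n}3.png',I)
    # expected pixels of the flange corners
    c=calibration(n);K=np.array(c['intrinsics']);E=np.linalg.inv(np.array(c['extrinsics']))
    T=np.array(s['tcp_pos']);R=np.array(s['eef_rot']);ctr=T+R@[0,0,.155-.005+.036-.005]
    x=R@Rz if 0 else None
    a=np.arctan2(R[1,1],R[0,1])-np.pi/4;Q=np.array([[np.cos(a),-np.sin(a),0],[np.sin(a),np.cos(a),0],[0,0,1]])
    for q in [(-75,-55),(75,-55),(75,55),(-75,55)]:
        P=ctr+Q@(np.array([q[0]+56,q[1]+36,0])/1e3);p=K@(E[:3,:3]@P+E[:3,3]);print(n,q,p[:2]/p[2],P)
```

```text
12.6 [ 0.465  -0.2918  0.3613] [[-0.7109, 0.7033, -0.0011], [0.7033, 0.7109, 0.0006], [0.0012, -0.0004, -1.0]] 0.008325786642049348 [-0.2155  0.4087 -0.0068] [ 0.3969  0.5113  0.1868  1.7799 -0.1198  0.8627  1.4292]
scene (-75, -55) [154.7888 304.9086] [ 0.4459 -0.3107  0.1803]
scene (75, -55) [203.9274 364.4353] [ 0.5959 -0.3099  0.1803]
scene (75, 55) [255.5619 321.8855] [ 0.5953 -0.2     0.1803]
scene (-75, 55) [205.3636 267.9613] [ 0.4454 -0.2008  0.1803]
side (-75, -55) [386.1524 109.342 ] [ 0.4459 -0.3107  0.1803]
side (75, -55) [327.8737 104.3017] [ 0.5959 -0.3099  0.1803]
side (75, 55) [322.2118 130.3038] [ 0.5953 -0.2     0.1803]
side (-75, 55) [383.9717 135.8842] [ 0.4454 -0.2008  0.1803]
wrist (-75, -55) [259.9356 306.3681] [ 0.4459 -0.3107  0.1803]
wrist (75, -55) [474.6474 489.4109] [ 0.5959 -0.3099  0.1803]
wrist (75, 55) [667.3172 362.2685] [ 0.5953 -0.2     0.1803]
wrist (-75, 55) [460.5601 117.7516] [ 0.4454 -0.2008  0.1803]
```

Emit:
{"op": "arm_command", "data": {"targets": [[[0, 0, 0.006], [0, 0, 0], 0.0], [[0, 0, 0.011], [0, 0, 0], 0.0], [[0, 0, 0.011], [0, 0, 0], 0.0], [[0, 0, 0.011], [0, 0, 0], 0.0], [[0, 0, 0.011], [0, 0, 0], 0.0], [[0, 0, 0.008], [0, 0, 0], 0.0], [[0, 0, 0.003], [0, 0, 0], 0.0], [[0, 0, 0], [0, 0, 0], 0.0]]}}

```text
t: 13.75
tcp_pos: [0.4647, -0.2926, 0.3003]
eef_rot: [[-0.71, 0.704, -0.001], [0.704, 0.71, -0.0], [0.001, -0.001, -1.0]]
force: [-0.1, -0.4, -0.7]
finger_gap: 0.0082
gripper_force: 97.9
```

```bash
cat > meas.py <<'E'
from h import *
np.set_printoptions(precision=4,suppress=True)
s=get_state();T=np.array(s['tcp_pos']);R=np.array(s['eef_rot']);print(s['t'],T,R[:,2],s['finger_gap'])
ctr=T+R@[0,0,.181];a=np.arctan2(R[1,1],R[0,1])-np.pi/4
Q=np.array([[np.cos(a),-np.sin(a),0],[np.sin(a),np.cos(a),0],[0,0,1]])
C=[(-75,-55),(75,-55),(75,55),(-75,55)]
P=[ctr+Q@(np.array([q[0]+56,q[1]+36,0])/1e3) for q in C];print(np.array(P))
def line(n,I,p,q,dark_out):
    # subpixel edge along the expected segment p-q: strongest grey step within 8 px
    d=(q-p)/np.linalg.norm(q-p);nrm=np.array([d[1],-d[0]]);pts=[]
    for t in np.linspace(.12,.88,40):
        c=p+(q-p)*t;o=np.arange(-9,9.01,.25)
        m=(c+o[:,None]*nrm).astype(np.float32)
        v=cv2.remap(I,m[:,0].reshape(1,-1),m[:,1].reshape(1,-1),cv2.INTER_LINEAR)[0]
        v=cv2.GaussianBlur(v.reshape(1,-1),(0,0),4)[0]
        g=np.abs(np.gradient(v));k=g.argmax()
        if g[k]>1.2:pts.append(np.r_[m[k],o[k]])
    pts=np.array(pts)
    md=np.median(pts[:,2]);pts=pts[np.abs(pts[:,2]-md)<2]
    f=cv2.fitLine(pts[:,:2].astype(np.float32),cv2.DIST_HUBER,0,.01,.01).ravel()
    print(n,'edge off',round(md,2),len(pts));return np.cross([f[2],f[3],1],[f[2]+f[0],f[3]+f[1],1])
cor={}
for n in ['scene','side']:
    im=camera(n)[:,:,::-1];cv2.imwrite(f'pics/{n}_m{int(s["t"]*100)}.png',im);I=cv2.cvtColor(im,cv2.COLOR_BGR2GRAY).astype(np.float32)
    c=calibration(n);K=np.array(c['intrinsics']);E=np.linalg.inv(np.array(c['extrinsics']))
    px=[(lambda h:h[:2]/h[2])(K@(E[:3,:3]@p+E[:3,3])) for p in P]
    L=[line(n,I,px[i],px[(i+1)%4],0) for i in range(4)]
    cor[n]=[(lambda h:h[:2]/h[2])(np.cross(L[i-1],L[i])) for i in range(4)];print(n,np.array(px),np.array(cor[n]))
X=[]
for i in range(4):
    x,e=two(cor['scene'][i],cor['side'][i]);X.append(x);print(C[i],x,'err',e)
X=np.array(X);print('mid',X.mean(0));print('scene plane',np.mean([plane('scene',p,P[0][2]) for p in cor['scene']],0),'side plane',np.mean([plane('side',p,P[0][2]) for p in cor['side']],0))
ex=X[1]-X[0]+X[2]-X[3];ey=X[3]-X[0]+X[2]-X[1];print('yaw',np.degrees(np.arctan2(ex[1],ex[0])),'tilt x',np.degrees(ex[2]/.3),'tilt y',np.degrees(ey[2]/.22),np.linalg.norm(ex)/2,np.linalg.norm(ey)/2)
E
python3 meas.py
```

```text
13.75 [ 0.4647 -0.2926  0.3003] [-0.0013 -0.0003 -1.    ] 0.008219200683793443
[[ 0.4455 -0.3117  0.1193]
 [ 0.5955 -0.3112  0.1193]
 [ 0.5951 -0.2012  0.1193]
 [ 0.4451 -0.2017  0.1193]]
scene edge off 0.0 32
scene edge off -2.25 40
scene edge off 0.0 40
scene edge off 0.75 7
scene [[164.5745 318.5948]
 [211.1763 375.3726]
 [259.4024 334.9267]
 [211.8914 283.1813]] [[165.9976 319.5312]
 [212.4532 377.1892]
 [260.71   336.8048]
 [212.9657 284.2114]]
side edge off 0.75 28
side edge off -0.5 40
side edge off -1.75 40
side edge off 1.0 40
side [[383.8695 128.7339]
 [327.7135 123.6701]
 [322.198  149.7945]
 [381.578  155.3831]] [[382.8087 129.3253]
 [327.1101 124.3994]
 [320.9929 151.4132]
 [380.6632 157.1298]]
(-75, -55) [ 0.4482 -0.3108  0.1178] err 2.363623858285648e-05
(75, -55) [ 0.5978 -0.3116  0.116 ] err 0.0013726293595320161
(75, 55) [ 0.5979 -0.2009  0.1141] err 0.00045156728723648573
(-75, 55) [ 0.4464 -0.2007  0.1147] err 0.0010644003990701626
mid [ 0.5226 -0.256   0.1156]
scene plane [ 0.5242 -0.2564  0.1193] side plane [ 0.5223 -0.2514  0.1193]
yaw -0.17814070914536456 tilt x -0.44457826412803975 tilt y -1.3080577660197448 0.15058142211646758 0.1104538025616858
```

The edge fits give 150.6 × 110.5 mm, so they are sound. As a bias check, I'll run the same fit on the level panel in the first pictures.

```bash
sed -e "s/^ctr=.*/a=0.005/" -e "s/^C=.*/C=[(-100,-75),(100,-75),(100,75),(-100,75)]/" -e "s/^P=.*/P=[np.array([.521,-.2576,.012])+Q@(np.array([q[0],q[1],0])\/1e3) for q in C]/" -e "s/^    im=camera.*/    I=cv2.cvtColor(cv2.imread(f'pics\/{n}0.png'),cv2.COLOR_BGR2GRAY).astype(np.float32)/" -e "s/-9,9.01/-4,4.01/" -e "s/\/.3)/\/.4)/;s/\/.22)/\/.3)/" meas.py > mp.py; python3 mp.py; python3 meas.py | tail -8
```

```text
13.85 [ 0.4648 -0.2927  0.3007] [-0.0004 -0.0008 -1.    ] 0.008043508071898572
scene edge off -2.25 27
scene edge off -1.75 34
scene edge off 0.5 34
scene edge off -0.62 2
scene [[165.0828 337.461 ]
 [222.1914 408.399 ]
 [281.0843 356.431 ]
 [222.7388 293.1846]] [[163.3906 339.3872]
 [222.3114 411.8733]
 [280.9766 356.9411]
 [221.3634 292.8011]]
 [380.6265 157.1184]]
(-75, -55) [ 0.4478 -0.311   0.1179] err 0.00019523093141809444
(75, -55) [ 0.5982 -0.3118  0.1166] err 0.0012493448858238122
(75, 55) [ 0.5976 -0.2005  0.1139] err 0.00018833127485935513
(-75, 55) [ 0.4465 -0.201   0.1145] err 0.0010613853670668456
mid [ 0.5225 -0.2561  0.1157]
scene plane [ 0.5244 -0.2565  0.1197] side plane [ 0.5222 -0.251   0.1197]
yaw -0.06267103542709665 tilt x -0.3510754625029233 tilt y -1.5841019766086468 0.15073428900557215 0.11069948493466449Traceback (most recent call last):
  File "mp.py", line 27, in <module>
    L=[line(n,I,px[i],px[(i+1)%4],0) for i in range(4)]
       ~~~~^^^^^^^^^^^^^^^^^^^^^^^^^
  File "mp.py", line 19, in line
    md=np.median(pts[:,2]);pts=pts[np.abs(pts[:,2]-md)<2]
                 ~~~^^^^^
IndexError: too many indices for array: array is 1-dimensional, but 2 were indexed
```

```bash
sed -e "s/^ctr=.*/a=np.radians(23.7)/" -e "s/^P=.*/P=[np.array([.5755,.203,.06])+Q@(np.array([q[0],q[1],0])\/1e3) for q in C]/" -e "s/^    im=camera.*/    I=cv2.cvtColor(cv2.imread(f'pics\/{n}0.png'),cv2.COLOR_BGR2GRAY).astype(np.float32)/" -e "s/-9,9.01/-5,5.01/"  meas.py > mt.py; python3 mt.py | tail -8
python3 - <<'E'
from h import *
S=lambda u,v:(150+u*.35,285+v*.35);D=lambda u,v:(300+(u-400)/4,140+v/4)
A=[S(205,30),S(370,207),S(207,350),S(46,157)];B=[D(747,210),D(452,180),D(478,43),D(757,68)]
X=np.array([two(a,b)[0] for a,b in zip(A,B)]);print(X.round(4),X.mean(0).round(4))
E
```

```text
[346.5058 311.3369]]
(-75, -55) [0.5279 0.1248 0.059 ] err 0.0003462537132753988
(75, -55) [0.6683 0.183  0.0591] err 0.0014075665936569071
(75, 55) [0.6261 0.2846 0.0594] err 0.0021571700293323655
(-75, 55) [0.4853 0.2258 0.0587] err 0.00012187133303989968
mid [0.5769 0.2046 0.059 ]
scene plane [0.5772 0.2039 0.06  ] side plane [0.5769 0.2052 0.06  ]
yaw 22.576934773699985 tilt x 0.15422436388644348 tilt y -0.02492468030893132 0.15228017734932728 0.10984942702508277
[[ 0.4202 -0.1876  0.0071]
 [ 0.618  -0.1857  0.0088]
 [ 0.6198 -0.3306  0.0089]
 [ 0.4217 -0.3354  0.0051]] [ 0.5199 -0.2598  0.0075]
```

The method reads the seated tray as level (≤0.15°), so the 1.4° sag is real. I'll trim the tilt and centre the tray.

Emit:
{"op": "arm_command", "data": {"targets": [[[-0.0007, -0.0019, 0.0003], [-0.32, 0.18, 0], 0.0], [[-0.0007, -0.0019, 0.0003], [-0.32, 0.18, 0], 0.0], [[-0.0008, -0.0019, 0.0003], [-0.32, 0.18, 0], 0.0], [[-0.0008, -0.0019, 0.0003], [-0.32, 0.18, 0], 0.0], [[0, 0, 0], [0, 0, 0], 0.0], [[0, 0, 0], [0, 0, 0], 0.0], [[0, 0, 0], [0, 0, 0], 0.0], [[0, 0, 0], [0, 0, 0], 0.0]]}}

```text
t: 14.95
tcp_pos: [0.4615, -0.3, 0.2991]
eef_rot: [[-0.71, 0.704, 0.006], [0.704, 0.71, 0.024], [0.013, 0.021, -1.0]]
force: [-0.1, -0.1, -1.0]
finger_gap: 0.0081
gripper_force: 97.8
```

```bash
python3 meas.py | tail -8
python3 - <<'E'
from h import *
# stack now vs. the same patch expected: grey mask centroid of the stack's lower side in both pictures
for n,(x,y,w,h) in (('scene',(345,190,100,85)),('side',(255,260,100,85))):
    f=lambda I:cv2.moments((I[y:y+h,x:x+w].max(2)<130).astype(np.uint8),True)
    for I in (cv2.imread(f'pics/{n}0.png'),camera(n)[:,:,::-1]):
        m=f(I);print(n,m['m00'],m['m10']/m['m00'],m['m01']/m['m00'])
s=get_state();print(s['t'],s['joint_velocities'])
E
```

```text
[381.565  156.5411]]
(-75, -55) [ 0.4456 -0.3137  0.1152] err 3.4754388893864275e-05
(75, -55) [ 0.5958 -0.3143  0.1154] err 0.001207839511924827
(75, 55) [ 0.5956 -0.2036  0.1154] err 0.0003079396939997906
(-75, 55) [ 0.4443 -0.2018  0.116 ] err 0.0011070273809811887
mid [ 0.5203 -0.2584  0.1155]
scene plane [ 0.5215 -0.2585  0.1182] side plane [ 0.5202 -0.2549  0.1182]
yaw -0.46315192942593125 tilt x -0.07077655633502125 tilt y 0.2106615325824091 0.1506928493418845 0.11128435869084068
scene 3494.0 48.17973669147109 41.51402404121351
scene 3282.0 47.75411334552103 41.961304082876296
side 4615.0 50.75644637053088 46.28385698808234
side 4453.0 50.692117673478556 47.67752077251291
15.15 [ 2.72861575e-03  5.10027923e-04  1.87999959e-04  2.12833877e-03
  1.88226986e-03  9.07720555e-05 -5.85018261e-04]
```

The tray is level to 0.2°, within about 2 mm of the panel's centre, and about 10 cm above it. The stack hasn't moved, so I'm handing in.

```bash
python3 -c "
from rig import *
print(sign_off())"
```

```text
the job is handed in; nothing more can be done
None
```

The top tray was peeled off ear corner first and is now held about 10 cm above the light panel, level to about 0.2° and within about 2 mm of centre; the stack stayed in place, and I handed the job in at about 15 s.

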